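# Snap a new tape roll into the bench holder

### The arm

A 6-joint arm with a two-finger parallel gripper is mounted at the origin on the work surface. World frame = base frame: x ahead of the robot, y to its left, z up, the work surface at z = 0. Lengths are in m, angles in rad, forces in N, time in s.
With the tool pointing down it reaches from about 0.35 to 0.875 m from the base axis. Payload 4.2 kg.
Tool frame: the origin (TCP) lies midway between the tips of the shut fingers; the grasp point (between the pads) lies 19 mm behind it; z points along the fingers, y is the direction in which the jaws open and shut (so a half turn about z gives the same grasp; the last joint's range is limited). The gripper opens to 87 mm and grips with 3 to 60 N. Pads are 19 mm wide; open, the fingers measure 117 mm over their backs; the gripper's body (75 mm by 190 mm) begins 51 mm behind the grasp point.
Start: joints at [1.495, 0.385, 0.008, 0, -1.194, -0.259], TCP at [0.205, 0.59, 0.223] pointing down, gripper open.
Joint ranges: [-3.14, 3.14], [-1.21, 2.06], [-1.07, 1.41], [-3.16, 2.05], [-2.99, -0.16], [-3.1, 3.1]. Speed limits (rad/s): [2.79, 2.79, 3.14, 3.14, 3.14, 3.14].

### API

Orientations are given as a 3x3 rotation matrix whose columns are the frame's x, y, z axes.
In Python, from workcell import observe, get_image, job_done gives the robot as it stands.
- The arm moves only by the tool move_arm, never from a script. Its argument "plan" is a list that holds one entry, the list of rows, each a list of 7 numbers: the shift along the world's x, y, z in units of 40 cm (1.0 is 40 cm), then the turn, a rotation vector about the world's x, y, z in units of 90 degrees (1.0 is 90 degrees), then the opening in per cent of the stroke, from 0 (shut) to 100 (fully open). In form: [[[dx, dy, dz, wx, wy, wz, grip], ...]]. A call has exactly 8 rows; each row is the pose to reach, as a shift and turn from the pose commanded when the call began; what a row does not reach only later rows make up. A row lasts 1/10 s, in which the tool goes at most 50 mm and 8.59 degrees, less where a joint would pass 70% of its speed; a pose out of reach is approached as far as the arm can. A call with a number of a shift or a turn outside -1 to 1 is refused whole. A call with a gripper value outside its range is refused whole. The fingers move at their own pace and stop on an object; "grip_force" is the grip in N (left out, the last holds). Time passes only in rows, so rows that repeat a pose let the fingers close, or fill a call up. It gives the time, the measured TCP pose, the force and the opening at its end, in the units of the state.
- observe(): the state, without advancing time (a new reading comes with each control period).
- get_image(name): name is "scene" or "top"; returns a dict with "pixels" (420x560x3 uint8, red, green, blue), "depth" (420x560 float32, m along the optical axis (not along the pixel's ray), 0 where there is no reading), "vfov" (degrees; the focal length in pixels is half the picture's height over the tangent of half this angle, whatever the lens; pixels are square), "cx", "cy" (the principal point, pixels), "rvec" (rotation vector, rad) and "tvec" (3), from world to camera coordinates, as OpenCV has them. Camera axes: x right, y down, z forward; pixel columns grow to the right and rows downward; lengths in m; the calibration is good to about 2 mm. A picture is of the moment at which its call begins.
- job_done(): hands the job in, once; it reports no verdict.
The state is a dict: "time": time; "joints": joint angles; "joint_vel": joint speeds; "joint_torque": joint torques, N m; "tcp_pos": TCP position; "eef_rot": TCP orientation; "ft_force": force on the tool from outside, world axes, zero at the start; "ft_torque": the same for the moment, N m; "gripper_width": finger opening in m.
Only numpy, scipy, OpenCV 4.12 (cv2) and the standard library are available. Lean on these libraries where they do the work, as an engineer would, in place of code of your own. Each camera call takes 0.05 s, during which the arm holds its last target. There are 200 camera calls.

### The job

Take the orange tape roll off its grey rest and put it in the blue bench holder: lay its two black hub ends in the slots of the cheeks and press straight down until both yellow spring clips have spread and snapped back over the ends and the roll is fully home on the slot floors. Press gently, and stop as soon as it is home. Then let go, leaving the other things on the bench alone.

Things in the scene. Friction and masses are not known exactly. Their poses are not given: they have to be found in the camera images.
- roll: Loose roll of orange tape: solid cylinder 56 mm in diameter, 48 mm wide, with a black hub stub standing out 16 mm at each flat end, 80 mm long over all. Stubs 20 mm in diameter; the last 3.5 mm taper to an 11 mm flat tip. 0.15 to 0.27 kg. Origin at its centre, on its axis; y along the axis; both ends alike. It starts lying with its axis level on the rest
- rest: Fixed low grey plastic rest, 44 x 70 mm in plan, 16 mm high, with two ridges along its y on which the roll lies; the roll's axis then is about 40 mm above the bench and parallel to the rest's y. Origin at the centre of its underside
- holder: Fixed roll holder: dark base plate 100 (x) x 130 (y) x 12 mm. Origin at the centre of the plate's underside, on the bench; z up, y along a seated roll's axis. Two upright blue cheeks 6 mm thick, inner faces at y = +-28 mm, about 60 mm wide with their posts, top up to 91 mm. They are firmly clamped, together, 0 to 16 mm below their highest setting: not measured, to be found by feel
- seat (a point): Where the roll's origin lies when home with the cheeks at their HIGHEST setting, 66 mm above the bench, midway between them; really 0 to 16 mm lower. Axes as the holder's. From 20 mm above the true seat the clips resist, 8 to 18 N in all (friction varies); 5 mm above it they snap in, often pulling the roll down; on the slot floors the force rises steeply. Over 30 N on the holder damages it
- clip_left (a joint): How far the clip on the holder's +y side is pushed outwards, m: 0 at rest (snapped back), about 0.0026 as the stub's tip passes, 0.008 at most. Spring of about 4 N at rest plus 1.2 N per mm
- clip_right (a joint): The same for the clip on the holder's -y side
- carton: Loose cardboard carton 70 x 100 x 45 mm, to be left alone. Origin at the centre of its underside
- tape: Loose amber ring of packing tape lying flat, 70 mm in diameter, 24 mm high, to be left alone. Origin at the centre of its underside
- driver: Loose screwdriver lying on the bench, about 200 mm long, to be left alone
- slot (a point): Midway between the two cheeks' slots, where they begin to flare (78 mm above the bench with the cheeks highest, 12 mm above the true seat always). Each cheek has one slot, open at the top: 23 mm wide in x, floor 10 mm below the roll's seated axis, flared above this point to about 36 mm wide 13 mm higher. The stubs lie in the slots. Axes as the holder's
- noses (a point): Midway between the noses of the two yellow sprung clips (outside each cheek, 20 mm wide in x, moving up and down with the cheeks), 76.5 mm above the bench with the cheeks highest. The rounded noses are 75 mm apart at rest, 5 mm less than the roll's length, so the tapered stub ends must spread them; above, the clips flare outwards for 18 mm. Axes as the holder's
Not all that is in view belongs to the job. Leave any green or red look-alike of the roll alone.

How it is judged:
By the outcome, as a careful person would: the job done as asked, in the order asked, and still so for the second after the job is handed in, with the robot touching nothing.
It also fails if it takes over 61 s, if anything falls off the work surface, if the arm or the gripper's body presses on something with over 40 N, if the wrist force passes 120 N, or if a joint passes its speed limit or range.

## Working session

There is one attempt and no reset: what is moved stays moved. The work goes in short steps, Python scripts to look and compute and a tool call to move; the robot and the scene stay as the last step left them, time stands still between calls to the robot, and variables do not carry over. Pictures are saved under pics/ and viewed, about 8 in all and at most 12, crops included, and the job is handed in when it is done.

Besides the shell and the picture viewer there is one more tool, called after "Request:" in YAML: its name, and indented under it one key for each argument. move_arm: Moves the arm, as the interface text tells. Its arguments: {"type":"object","properties":{"plan":{"type":"array"},"grip_force":{"type":"number"}},"required":["plan"]}

```bash
mkdir -p pics
cat > h.py <<'E'
import numpy as np, cv2
from workcell import observe, get_image, job_done
def cloud(im):
    h,w=im["depth"].shape; f=h/2/np.tan(np.radians(im["vfov"])/2)
    v,u=np.mgrid[:h,:w]; d=im["depth"].astype(float)
    c=np.stack([(u-im["cx"])/f*d,(v-im["cy"])/f*d,d],-1)
    R=cv2.Rodrigues(np.array(im["rvec"],float))[0]
    P=(c-np.array(im["tvec"]).ravel())@R
    P[d<=0]=np.nan
    return P
def save(im,n,box=None,s=1):
    p=im["pixels"][:,:,::-1]
    if box: p=p[box[1]:box[3],box[0]:box[2]]
    cv2.imwrite("pics/"+n,cv2.resize(p,None,fx=s,fy=s,interpolation=cv2.INTER_CUBIC))
E
python3 - <<'E'
from h import *
a=get_image("top");b=get_image("scene")
np.savez("i0.npz",top=cloud(a),scene=cloud(b),tp=a["pixels"],sp=b["pixels"])
save(a,"t0.png");save(b,"s0.png");s=observe();print(s["eef_rot"],s["tcp_pos"],s["ft_force"],s["time"])
print(a["vfov"],a["rvec"],a["tvec"],b["vfov"])
E
```

```text
[[ 9.44431748e-01 -3.28707136e-01 -5.41033527e-04]
 [-3.28707562e-01 -9.44429845e-01 -1.89911915e-03]
 [ 1.13285808e-04  1.97143023e-03 -9.99998050e-01]] [0.20515764 0.58981138 0.22155709] [ 1.19528377 -0.01593536 -0.43902118] 0.1
49.5971969213455 [ 2.12857359 -2.10208524  0.18708513] [-0.02400139  0.58348607  1.05203849] 43.530505670560856
```

View pics/t0.png

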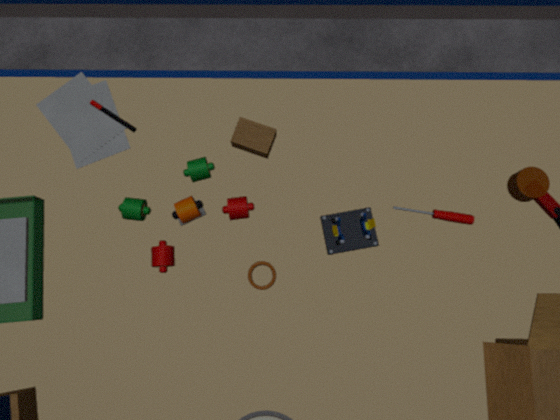

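View pics/s0.png

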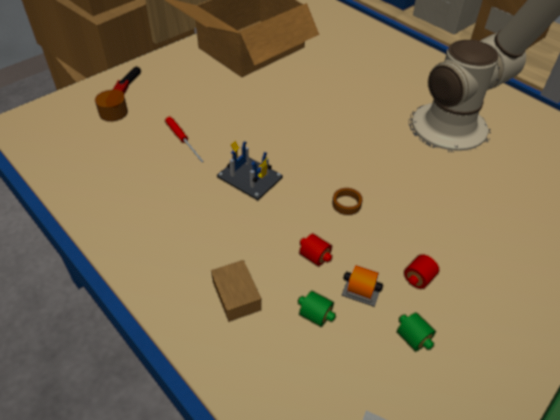

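The top view shows the orange roll at about (188,209) on its grey rest, with red and green look-alikes around it, and the holder at about (350,231). The scene view agrees: roll at (363,281), holder at (250,175). Next I'll measure them.

Run:
```python
from h import *
z=np.load("i0.npz")
for k,pts in (("top",[(188,209),(350,231),(265,412),(262,287),(254,138),(433,212),(100,330),(40,260)]),("scene",[(363,281),(250,180),(450,125)])):
    for u,v in pts: print(k,u,v,z[k][v,u].round(3))
for k,p in (("top","tp"),("scene","sp")):
    P=z[k];hsv=cv2.cvtColor(z[p],cv2.COLOR_RGB2HSV);H,S,V=hsv[...,0],hsv[...,1],hsv[...,2]
    print(k)
    ctr=z["top"][209,188][:2]; hc=z["top"][231,350][:2]
    near=lambda c,r: np.hypot(P[...,0]-c[0],P[...,1]-c[1])<r
    def rep(n,m):
        q=P[m]
        if len(q)<4: print(n,len(q));return
        C=np.cov(q[:,:2].T);w,e=np.linalg.eigh(C);print(n,len(q),q.mean(0).round(4),"min",q.min(0).round(3),"max",q.max(0).round(3),"ang",np.degrees(np.arctan2(e[1,1],e[0,1])).round(1),np.sqrt(w).round(4))
    rep("orange",near(ctr,.07)&(S>150)&(V>100)&(P[...,2]>.03))
    m=near(ctr,.07)&(P[...,2]>.025);rep("roll all",m)
    rep("stubs",m&(V<70))
    rep("rest",near(ctr,.07)&(P[...,2]>.008)&(P[...,2]<.022))
    rep("yellow",near(hc,.09)&(H>20)&(H<35)&(S>150)&(P[...,2]>.03))
    m=near(hc,.1)&(P[...,2]>.007)&(P[...,2]<.018);rep("plate",m)
    q=P[m][:,:2]; print(cv2.minAreaRect((q*1000).astype(np.float32)))
    rep("cheek top",near(hc,.09)&(P[...,2]>.06)&(H>95)&(H<130))
```

```text
top 188 209 [0.576 0.194 0.067]
top 350 231 [ 0.535 -0.205  0.009]
top 265 412 [ 0.103  0.001 -0.001]
top 262 287 [0.393 0.013 0.026]
top 254 138 [0.765 0.04  0.045]
top 433 212 [ 0.585 -0.413  0.013]
top 100 330 [0.285 0.408 0.001]
top 40 260 [0.452 0.566 0.017]
scene 363 281 [0.595 0.211 0.064]
scene 250 180 [ 0.563 -0.168  0.033]
scene 450 125 [0.053 0.028 0.048]
top
orange 342 [0.5799 0.2007 0.064 ] min [0.554 0.172 0.049] max [0.61  0.231 0.072] ang 93.7 [0.0128 0.0136]
roll all 564 [0.5771 0.1972 0.0581] min [0.546 0.163 0.029] max [0.612 0.237 0.072] ang 117.3 [0.0145 0.0187]
stubs 125 [0.5745 0.1916 0.0462] min [0.546 0.164 0.029] max [0.603 0.237 0.059] ang 118.4 [0.0122 0.0275]
rest 18 [0.5726 0.1913 0.0103] min [0.548 0.162 0.008] max [0.613 0.239 0.018] ang 117.6 [0.0128 0.0274]
yellow 129 [ 0.5382 -0.2117  0.0684] min [ 0.518 -0.251  0.033] max [ 0.555 -0.153  0.091] ang 101.4 [0.0062 0.0422]
plate 1555 [ 0.5343 -0.1994  0.0125] min [ 0.475 -0.274  0.007] max [ 0.597 -0.132  0.018] ang 98.6 [0.0312 0.037 ]
((531.7518310546875, -203.72425842285156), (110.5965347290039, 13
[... 347 characters left out ...]
4  0.071] ang 118.0 [0.0127 0.0186]
stubs 103 [0.5832 0.2108 0.0458] min [0.563 0.171 0.033] max [0.606 0.24  0.052] ang 115.9 [0.0042 0.0313]
rest 94 [0.5985 0.2124 0.0126] min [0.583 0.171 0.008] max [0.611 0.237 0.017] ang 113.7 [0.0033 0.0157]
yellow 165 [ 0.5356 -0.1888  0.0632] min [ 0.505 -0.25   0.033] max [ 0.556 -0.148  0.091] ang 100.1 [0.0076 0.0417]
plate 1071 [ 0.5476 -0.1877  0.0112] min [ 0.48  -0.273  0.007] max [ 0.6   -0.127  0.018] ang 119.7 [0.0278 0.0385]
((538.6797485351562, -200.17413330078125), (102.99964904785156, 131.763671875), 11.122928619384766)
cheek top 122 [ 0.5444 -0.1975  0.0722] min [ 0.511 -0.236  0.06 ] max [ 0.575 -0.158  0.087] ang 86.2 [0.0182 0.0316]
```

```bash
cat >> h.py <<'E'
from scipy.optimize import least_squares
def sdf(loc):   # roll surface distance, local coords (y axis)
    r=np.hypot(loc[:,0],loc[:,2]);y=abs(loc[:,1])
    box=lambda R,L:np.where((r<R)&(y<L),np.maximum(r-R,y-L),np.hypot(np.maximum(r-R,0),np.maximum(y-L,0)))
    return np.minimum(box(.028,.024),box(.01,.0385))
def yaw(q,p): # world->local
    c,s=np.cos(p[-1]),np.sin(p[-1]);d=q[:,:2]-p[:2]
    return np.c_[d@[c,s],d@[-s,c]]
def fitroll(q,p0):
    f=lambda p:sdf(np.c_[yaw(q,np.r_[p[:2],p[3]]),q[:,2]-p[2]])
    r=least_squares(f,p0,loss="soft_l1",f_scale=.002);return r.x,np.median(abs(f(r.x)))
E
python3 - <<'E'
from h import *
z=np.load("i0.npz")
Q=[]
for k in("top","scene"):
    P=z[k];q=P[(np.hypot(P[...,0]-.58,P[...,1]-.2)<.06)&(P[...,2]>.028)];Q.append(q)
    print(k,fitroll(q,[.58,.2,.04,np.radians(28)]))
print("both",fitroll(np.vstack(Q),[.58,.2,.04,np.radians(28)]))
H=[]
for k,p in (("top","tp"),("scene","sp")):
    P=z[k];hsv=cv2.cvtColor(z[p],cv2.COLOR_RGB2HSV)
    n=np.hypot(P[...,0]-.536,P[...,1]+.202)<.1
    H.append(P[n&(P[...,2]>.009)&(P[...,2]<.015)])
    l=yaw(P.reshape(-1,3),[.536,-.202,np.radians(11)])
    for nm,m in(("yel",n&(hsv[...,0]>20)&(hsv[...,0]<35)&(hsv[...,1]>150)&(P[...,2]>.04)),("blue",n&(hsv[...,0]>95)&(hsv[...,0]<130)&(hsv[...,1]>120)&(P[...,2]>.05))):
        a=l[m.ravel()];zz=P[m][:,2]
        for s in(1,-1):
            b=a[a[:,1]*s>0]; print(k,nm,s,len(b),np.percentile(b,[5,50,95],axis=0).round(4).tolist(),np.percentile(zz[a[:,1]*s>0],[50,98]).round(4))
for q in H+[np.vstack(H)]: print(cv2.minAreaRect((q[:,:2]*1000).astype(np.float32)))
E
```

```text
top (array([0.58085249, 0.20032123, 0.03959848, 0.4493222 ]), np.float64(0.0008651579054045257))
scene (array([0.58174594, 0.20240249, 0.03895446, 0.45528797]), np.float64(0.0009113460559235734))
both (array([0.58147909, 0.20135634, 0.03937284, 0.44963549]), np.float64(0.0009935325664229763))
top yel 1 44 [[-0.0084, 0.0387], [-0.0005, 0.0449], [0.0096, 0.0487]] [0.0788 0.0903]
top yel -1 60 [[-0.0094, -0.0477], [-0.0, -0.0426], [0.0098, -0.038]] [0.0787 0.0894]
top blue 1 54 [[-0.0227, 0.0276], [0.0084, 0.0318], [0.0252, 0.0335]] [0.0763 0.0869]
top blue -1 50 [[-0.0233, -0.0329], [0.0062, -0.0293], [0.0237, -0.0283]] [0.0748 0.0878]
scene yel 1 84 [[-0.0175, 0.0343], [0.003, 0.0458], [0.0132, 0.0495]] [0.0587 0.0893]
scene yel -1 59 [[-0.0056, -0.047], [0.0017, -0.0426], [0.0093, -0.0372]] [0.0783 0.0893]
scene blue 1 41 [[-0.0132, 0.0321], [0.021, 0.0341], [0.0286, 0.0361]] [0.0726 0.0853]
scene blue -1 45 [[-0.0156, -0.0293], [-0.0038, -0.0272], [0.0241, -0.0254]] [0.0641 0.0855]
((536.792724609375, -202.36956787109375), (100.18260955810547, 130.06114196777344), 11.036663055419922)
((539.2527465820312, -200.14089965820312), (101.86831665039062, 131.7539520263672), 11.240234375)
((538.4025268554688, -200.75506591796875), (103.77059936523438, 132.73812866210938), 11.163536071777344)
```

Request:
move_arm:
  plan:
    - [[0.06, -0.06, 0, 0, 0, -0.06, 100], [0.14, -0.14, 0, 0, 0, -0.13, 100], [0.22, -0.22, 0, 0, 0, -0.2, 100], [0.3, -0.3, 0, 0, 0, -0.27, 100], [0.38, -0.38, 0, 0, 0, -0.34, 100], [0.45, -0.45, 0, 0, 0, -0.42, 100], [0.5, -0.5, 0, 0, 0, -0.5, 100], [0.52, -0.52, 0, 0, 0, -0.5, 100]]
  grip_force: 20

```text
time: 0.9
tcp_pos: [0.4145, 0.3801, 0.2221]
eef_rot: [[0.432, -0.902, -0.001], [-0.902, -0.432, -0.001], [0.001, 0.001, -1.0]]
ft_force: [-0.6, -0.7, 0.1]
gripper_width: 0.0872
```

Request:
move_arm:
  plan:
    - [[0.06, -0.065, 0, 0, 0, 0, 100], [0.13, -0.14, -0.03, 0, 0, 0, 100], [0.21, -0.225, -0.06, 0, 0, 0, 100], [0.29, -0.31, -0.1, 0, 0, 0, 100], [0.36, -0.385, -0.15, 0, 0, 0, 100], [0.41, -0.44, -0.2, 0, 0, 0, 100], [0.416, -0.448, -0.23, 0, 0, 0, 100], [0.416, -0.448, -0.23, 0, 0, 0, 100]]

```text
time: 1.7
tcp_pos: [0.5786, 0.2021, 0.1278]
eef_rot: [[0.435, -0.9, -0.005], [-0.9, -0.435, -0.002], [0.0, 0.005, -1.0]]
ft_force: [-0.3, 0.3, -0.2]
gripper_width: 0.0868
```

Run:
```python
from h import *
s=observe();print(s["tcp_pos"],s["ft_force"],np.degrees(np.arctan2(s["eef_rot"][1][1],s["eef_rot"][0][1])))
a=get_image("top");b=get_image("scene")
save(b,"s1.png",(280,200,480,350),4)
```

```text
[0.5785871  0.20209296 0.12783201] [-0.29351029  0.30932187 -0.19593713] -154.21432622493234
```

View pics/s1.png

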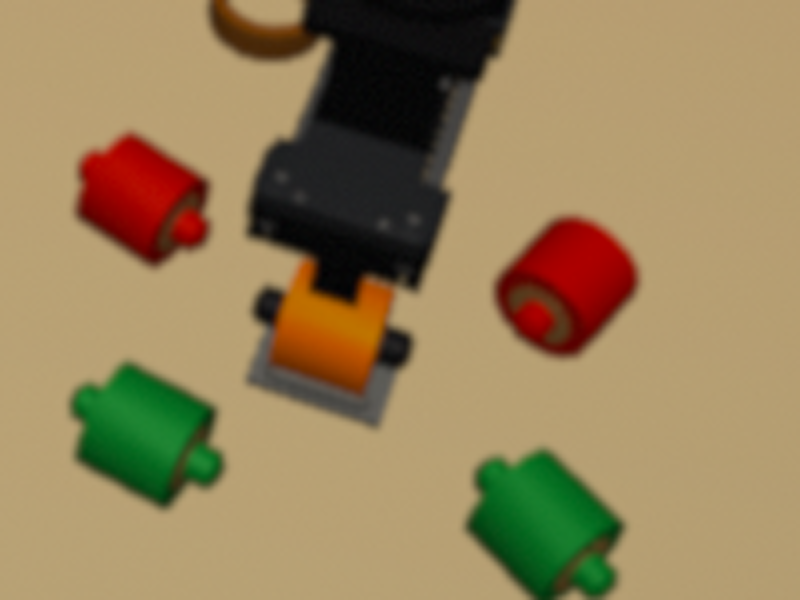

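The finger is centred over the orange body at about (335,280) in the crop, and the look-alikes are well clear. I'll descend.

Request:
move_arm:
  plan:
    - [[0.006, -0.002, -0.02, 0, 0, 0, 100], [0.006, -0.002, -0.07, 0, 0, 0, 100], [0.006, -0.002, -0.12, 0, 0, 0, 100], [0.006, -0.002, -0.17, 0, 0, 0, 100], [0.006, -0.002, -0.22, 0, 0, 0, 100], [0.006, -0.002, -0.25, 0, 0, 0, 100], [0.006, -0.002, -0.265, 0, 0, 0, 100], [0.006, -0.002, -0.265, 0, 0, 0, 100]]

```text
time: 2.6
tcp_pos: [0.5819, 0.2027, 0.0243]
eef_rot: [[0.436, -0.9, -0.0], [-0.9, -0.436, -0.0], [0.0, 0.001, -1.0]]
ft_force: [-0.3, -0.6, 0.0]
gripper_width: 0.0872
```

Request:
move_arm:
  plan:
    - [[0, 0, 0, 0, 0, 0, 50], [0, 0, 0, 0, 0, 0, 50], [0, 0, 0, 0, 0, 0, 50], [0, 0, 0, 0, 0, 0, 50], [0, 0, 0, 0, 0, 0, 50], [0, 0, 0, 0, 0, 0, 50], [0, 0, 0, 0, 0, 0, 50], [0, 0, 0, 0, 0, 0, 50]]
  grip_force: 25

```text
time: 3.4
tcp_pos: [0.582, 0.2021, 0.0249]
eef_rot: [[0.436, -0.9, -0.0], [-0.9, -0.436, -0.0], [0.0, 0.0, -1.0]]
ft_force: [-2.6, -0.6, 3.7]
gripper_width: 0.0558
```

Request:
move_arm:
  plan:
    - [[0, 0, 0, 0, 0, 0, 50], [0, 0, 0, 0, 0, 0, 50], [0, 0, 0.02, 0, 0, 0, 50], [0, 0, 0.06, 0, 0, 0, 50], [0, 0, 0.12, 0, 0, 0, 50], [0, 0, 0.2, 0, 0, 0, 50], [0, 0, 0.27, 0, 0, 0, 50], [0, 0, 0.3, 0, 0, 0, 50]]
  grip_force: 45

```text
time: 4.2
tcp_pos: [0.5837, 0.2032, 0.1474]
eef_rot: [[0.436, -0.9, 0.005], [-0.9, -0.436, 0.003], [-0.0, -0.006, -1.0]]
ft_force: [0.8, 0.2, -0.6]
gripper_width: 0.055
```

Request:
move_arm:
  plan:
    - [[0, 0, 0, 0, 0, 0, 50], [0, 0, 0, 0, 0, 0, 50], [0, -0.05, 0, 0, 0, 0, 50], [0, -0.12, 0, 0, 0, -0.03, 50], [0, -0.2, 0, 0, 0, -0.06, 50], [-0.02, -0.3, 0, 0, 0, -0.09, 50], [-0.04, -0.4, 0, 0, 0, -0.12, 50], [-0.05, -0.48, 0, 0, 0, -0.15, 50]]

```text
time: 5.0
tcp_pos: [0.5598, 0.0075, 0.1426]
eef_rot: [[0.21, -0.978, -0.004], [-0.978, -0.21, -0.001], [-0.0, 0.005, -1.0]]
ft_force: [0.8, 0.0, -1.4]
gripper_width: 0.0547
```

Request:
move_arm:
  plan:
    - [[-0.01, -0.07, 0.01, 0, 0, 0, 50], [-0.02, -0.16, 0.03, 0, 0, 0, 50], [-0.03, -0.26, 0.03, 0, 0, 0, 50], [-0.04, -0.35, 0.03, 0, 0, 0, 50], [-0.05, -0.43, 0.03, 0, 0, 0, 50], [-0.055, -0.49, 0.03, 0, 0, -0.01, 50], [-0.058, -0.522, 0.03, 0, 0, -0.011, 50], [-0.058, -0.522, 0.03, 0, 0, -0.011, 50]]

```text
time: 5.8
tcp_pos: [0.5377, -0.2, 0.1551]
eef_rot: [[0.194, -0.981, -0.003], [-0.981, -0.194, 0.0], [-0.001, 0.003, -1.0]]
ft_force: [0.8, 1.0, -2.5]
gripper_width: 0.0549
```

Request:
move_arm:
  plan:
    - [[0, 0, 0, 0, 0, 0, 50], [0, 0, 0, 0, 0, 0, 50], [0, 0, 0, 0, 0, 0, 50], [0, 0, 0, 0, 0, 0, 50], [0, 0, 0, 0, 0, 0, 50], [0, 0, 0, 0, 0, 0, 50], [0, 0, 0, 0, 0, 0, 50], [0, 0, 0, 0, 0, 0, 50]]

```text
time: 6.6
tcp_pos: [0.5389, -0.1985, 0.1566]
eef_rot: [[0.196, -0.981, 0.0], [-0.981, -0.196, -0.0], [0.0, -0.0, -1.0]]
ft_force: [0.6, 0.3, -2.0]
gripper_width: 0.0551
```

Run:
```python
from h import *
s=observe();print(s["time"],s["tcp_pos"],s["ft_force"],s["ft_torque"],np.degrees(np.arctan2(s["eef_rot"][1][1],s["eef_rot"][0][1])))
a=get_image("top");b=get_image("scene")
np.savez("i1.npz",top=cloud(a),scene=cloud(b),tp=a["pixels"],sp=b["pixels"])
print(observe()["tcp_pos"])
x=np.vstack([cv2.resize(b["pixels"][100:210,180:340],None,fx=4,fy=4,interpolation=2)[:, :640],])
cv2.imwrite("pics/s2.png",x[:,:,::-1])
t=s["tcp_pos"]
for k,p in (("top","tp"),("scene","sp")):
    z=np.load("i1.npz");P=z[k];hsv=cv2.cvtColor(z[p],cv2.COLOR_RGB2HSV)
    m=(np.hypot(P[...,0]-t[0],P[...,1]-t[1])<.06)&(hsv[...,0]<18)&(hsv[...,1]>150)&(hsv[...,2]>60)&(P[...,2]>.1)
    q=P[m]; print(k,len(q),q.mean(0).round(4), q.min(0).round(4),q.max(0).round(4))
    l=yaw(q,[.5367,-.2015,np.radians(11.1)]);print(np.percentile(l,[2,50,98],axis=0).round(4))
```

```text
6.6 [ 0.53893121 -0.19849767  0.15658969] [ 0.6191649   0.28113213 -1.98577345] [ 0.10313629 -0.00198307  0.01984126] -168.67113833617114
[ 0.53892394 -0.19853239  0.15655656]
top 91 [ 0.5217 -0.1999  0.202 ] [ 0.5053 -0.2265  0.1734] [ 0.5522 -0.1739  0.2722]
[[-0.0256 -0.0202]
 [-0.0184  0.0025]
 [ 0.0141  0.0274]]
scene 366 [ 0.5441 -0.1779  0.1958] [ 0.5054 -0.2232  0.1449] [ 0.5839 -0.1523  0.4176]
[[-0.0255 -0.012 ]
 [ 0.0153  0.0253]
 [ 0.0405  0.0405]]
```

View pics/s2.png

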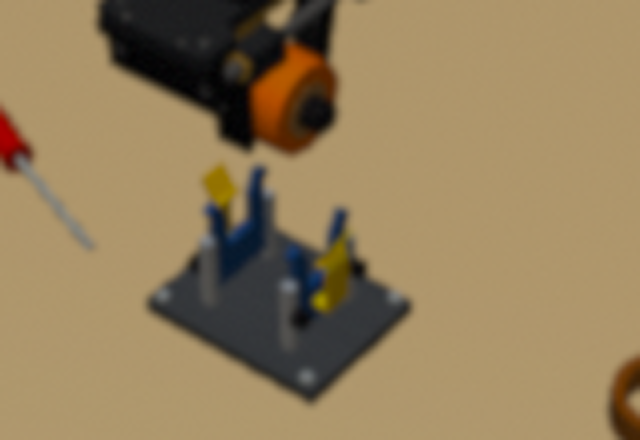

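The crop shows the roll level in the jaws, axis along the holder, stub at about (317,110). The holder's clips are at (218,187) and (340,270). Next I'll fit the held roll.

Run:
```python
from h import *
z=np.load("i1.npz");t=[.5389,-.1985]
Q=[]
for k,p in (("top","tp"),("scene","sp")):
    P=z[k];hsv=cv2.cvtColor(z[p],cv2.COLOR_RGB2HSV)
    n=np.hypot(P[...,0]-t[0],P[...,1]-t[1])<.05
    l=yaw(P.reshape(-1,3),[*t,np.radians(11.2)]).reshape(*P.shape[:2],2)
    org=(hsv[...,0]<20)&(hsv[...,1]>150)&(hsv[...,2]>50)
    q=P[n&(P[...,2]>.13)&(P[...,2]<.21)&(org|(abs(l[...,1])>.028))];Q.append(q)
    for z0 in(.172,.18): print(k,len(q),fitroll(q,[*t,z0,np.radians(11.2)]))
print(fitroll(np.vstack(Q),[*t,.175,np.radians(11.2)]))
```

```text
top 144 (array([ 0.53822071, -0.19946518,  0.17214368,  0.21676429]), np.float64(0.0008039716792042507))
top 144 (array([ 0.53822071, -0.19946518,  0.17214368,  0.21676429]), np.float64(0.00080397168021204))
scene 415 (array([ 0.5381056 , -0.19799218,  0.17098752,  0.18197762]), np.float64(0.0009770853147839619))
scene 415 (array([ 0.5381056 , -0.19799218,  0.17098752,  0.18197763]), np.float64(0.0009770855565298803))
(array([ 0.53790018, -0.19821773,  0.17152066,  0.19016638]), np.float64(0.0010065554731699157))
```

Request:
move_arm:
  plan:
    - [[0, -0.006, -0.02, 0, 0, 0, 50], [0, -0.006, -0.06, 0, 0, 0, 50], [0, -0.006, -0.1, 0, 0, 0, 50], [0, -0.006, -0.14, 0, 0, 0, 50], [0, -0.006, -0.17, 0, 0, 0, 50], [0, -0.006, -0.19, 0, 0, 0, 50], [0, -0.006, -0.2, 0, 0, 0, 50], [0, -0.006, -0.2, 0, 0, 0, 50]]

```text
time: 7.5
tcp_pos: [0.5388, -0.201, 0.0762]
eef_rot: [[0.196, -0.981, -0.001], [-0.981, -0.196, 0.0], [-0.0, 0.001, -1.0]]
ft_force: [-0.1, 0.2, -2.0]
gripper_width: 0.0551
```

Run:
```python
from h import *
s=observe();print(s["time"],s["tcp_pos"],s["ft_force"],s["ft_torque"],s["gripper_width"])
a=get_image("top");b=get_image("scene")
x=np.hstack([cv2.resize(p,(400,400),interpolation=2) for p in (b["pixels"][125:215,205:295],a["pixels"][190:270,310:390])])
cv2.imwrite("pics/s3.png",x[:,:,::-1])
```

```text
7.5 [ 0.53884824 -0.20095084  0.07616577] [-0.12496002  0.17996349 -1.96871757] [ 0.07826626 -0.06685928 -0.02970837] 0.05513844698203234
```

View pics/s3.png

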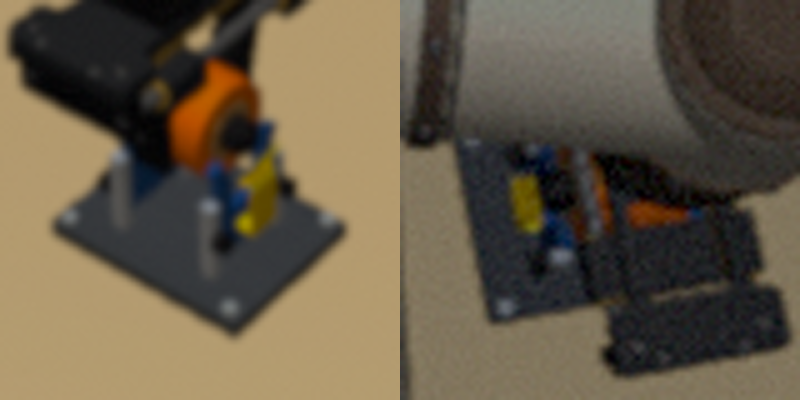

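The scene crop shows the near stub at about (238,130), centred over the slot between the horns at (218,175) and (265,130). There's no contact force yet, so I'll press slowly.

Request:
move_arm:
  plan:
    - [[0, 0, -0.0025, 0, 0, 0, 50], [0, 0, -0.005, 0, 0, 0, 50], [0, 0, -0.0075, 0, 0, 0, 50], [0, 0, -0.01, 0, 0, 0, 50], [0, 0, -0.0125, 0, 0, 0, 50], [0, 0, -0.015, 0, 0, 0, 50], [0, 0, -0.0175, 0, 0, 0, 50], [0, 0, -0.0175, 0, 0, 0, 50]]

```text
time: 8.4
tcp_pos: [0.5388, -0.2009, 0.0694]
eef_rot: [[0.196, -0.981, -0.0], [-0.981, -0.196, 0.0], [-0.0, 0.0, -1.0]]
ft_force: [0.0, -0.1, -1.4]
gripper_width: 0.0551
```

Request:
move_arm:
  plan:
    - [[0, 0, -0.0025, 0, 0, 0, 50], [0, 0, -0.005, 0, 0, 0, 50], [0, 0, -0.0075, 0, 0, 0, 50], [0, 0, -0.0075, 0, 0, 0, 50], [0, 0, -0.01, 0, 0, 0, 50], [0, 0, -0.01, 0, 0, 0, 50], [0, 0, -0.0125, 0, 0, 0, 50], [0, 0, -0.0125, 0, 0, 0, 50]]

```text
time: 9.2
tcp_pos: [0.5391, -0.201, 0.0647]
eef_rot: [[0.196, -0.981, 0.0], [-0.981, -0.196, -0.0], [0.0, -0.0, -1.0]]
ft_force: [-0.8, -0.7, -1.4]
gripper_width: 0.0552
```

Request:
move_arm:
  plan:
    - [[0, 0, -0.0025, 0, 0, 0, 50], [0, 0, -0.0025, 0, 0, 0, 50], [0, 0, -0.005, 0, 0, 0, 50], [0, 0, -0.005, 0, 0, 0, 50], [0, 0, -0.0075, 0, 0, 0, 50], [0, 0, -0.0075, 0, 0, 0, 50], [0, 0, -0.0075, 0, 0, 0, 50], [0, 0, -0.0075, 0, 0, 0, 50]]

```text
time: 10.0
tcp_pos: [0.5395, -0.2013, 0.0635]
eef_rot: [[0.197, -0.98, 0.002], [-0.98, -0.197, -0.001], [0.001, -0.001, -1.0]]
ft_force: [-3.1, 0.7, 10.6]
gripper_width: 0.055
```

Request:
move_arm:
  plan:
    - [[0, 0, -0.0025, 0, 0, 0, 50], [0, 0, -0.0025, 0, 0, 0, 50], [0, 0, -0.005, 0, 0, 0, 50], [0, 0, -0.005, 0, 0, 0, 50], [0, 0, -0.0075, 0, 0, 0, 50], [0, 0, -0.0075, 0, 0, 0, 50], [0, 0, -0.0075, 0, 0, 0, 50], [0, 0, -0.0075, 0, 0, 0, 50]]

```text
time: 10.8
tcp_pos: [0.5403, -0.2013, 0.0606]
eef_rot: [[0.197, -0.98, 0.003], [-0.98, -0.197, -0.001], [0.002, -0.003, -1.0]]
ft_force: [-2.1, 0.7, 9.2]
gripper_width: 0.0553
```

Request:
move_arm:
  plan:
    - [[0, 0, -0.0025, 0, 0, 0, 50], [0, 0, -0.0025, 0, 0, 0, 50], [0, 0, -0.005, 0, 0, 0, 50], [0, 0, -0.005, 0, 0, 0, 50], [0, 0, -0.0075, 0, 0, 0, 50], [0, 0, -0.0075, 0, 0, 0, 50], [0, 0, -0.0075, 0, 0, 0, 50], [0, 0, -0.0075, 0, 0, 0, 50]]

```text
time: 11.6
tcp_pos: [0.5401, -0.2013, 0.0575]
eef_rot: [[0.197, -0.98, 0.003], [-0.98, -0.197, -0.001], [0.002, -0.003, -1.0]]
ft_force: [-1.5, 0.1, 9.2]
gripper_width: 0.0555
```

Request:
move_arm:
  plan:
    - [[0, 0, -0.0025, 0, 0, 0, 50], [0, 0, -0.0025, 0, 0, 0, 50], [0, 0, -0.005, 0, 0, 0, 50], [0, 0, -0.005, 0, 0, 0, 50], [0, 0, -0.0075, 0, 0, 0, 50], [0, 0, -0.0075, 0, 0, 0, 50], [0, 0, -0.0075, 0, 0, 0, 50], [0, 0, -0.0075, 0, 0, 0, 50]]

```text
time: 12.4
tcp_pos: [0.5397, -0.2012, 0.054]
eef_rot: [[0.197, -0.98, 0.002], [-0.98, -0.197, -0.001], [0.001, -0.002, -1.0]]
ft_force: [-1.5, -0.4, 6.2]
gripper_width: 0.0553
```

Request:
move_arm:
  plan:
    - [[0, 0, -0.0025, 0, 0, 0, 50], [0, 0, -0.0025, 0, 0, 0, 50], [0, 0, -0.005, 0, 0, 0, 50], [0, 0, -0.005, 0, 0, 0, 50], [0, 0, -0.0075, 0, 0, 0, 50], [0, 0, -0.0075, 0, 0, 0, 50], [0, 0, -0.0075, 0, 0, 0, 50], [0, 0, -0.0075, 0, 0, 0, 50]]

```text
time: 13.2
tcp_pos: [0.5396, -0.2012, 0.0506]
eef_rot: [[0.197, -0.98, 0.002], [-0.98, -0.197, -0.001], [0.001, -0.001, -1.0]]
ft_force: [-1.3, 0.8, 5.9]
gripper_width: 0.0555
```

Run:
```python
from h import *
s=observe();print(s["time"],s["tcp_pos"],s["ft_force"],s["ft_torque"],s["gripper_width"])
a=get_image("top");b=get_image("scene")
x=np.hstack([cv2.resize(p,(400,400),interpolation=2) for p in (b["pixels"][125:215,205:295],a["pixels"][190:270,310:390])])
cv2.imwrite("pics/s4.png",x[:,:,::-1])
P=cloud(b);hsv=cv2.cvtColor(b["pixels"],cv2.COLOR_RGB2HSV);t=s["tcp_pos"][:2]
org=(hsv[...,0]<20)&(hsv[...,1]>150)&(hsv[...,2]>50)
q=P[(np.hypot(P[...,0]-t[0],P[...,1]-t[1])<.05)&org&(P[...,2]>.03)&(P[...,2]<.11)]
print(len(q),fitroll(q,[.538,-.201,.067,.194]))
```

```text
13.2 [ 0.53959936 -0.20115699  0.05056527] [-1.32266478  0.77110868  5.88144147] [ 0.04956515  0.31356604 -0.09418406] 0.055518343969036724
217 (array([ 0.53868198, -0.20064911,  0.06484257,  0.17832131]), np.float64(0.001086452767513242))
```

View pics/s4.png

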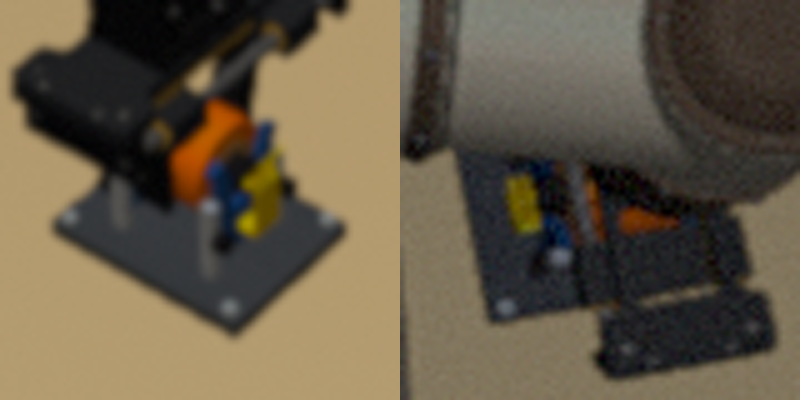

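The crop shows the stub well down in the slot at about (235,160), behind the near clip at (262,190). The fit puts the axis at z = 65 mm with no slip. I'll continue in small steps.

Request:
move_arm:
  plan:
    - [[0, 0, -0.0025, 0, 0, 0, 50], [0, 0, -0.0025, 0, 0, 0, 50], [0, 0, -0.005, 0, 0, 0, 50], [0, 0, -0.005, 0, 0, 0, 50], [0, 0, -0.005, 0, 0, 0, 50], [0, 0, -0.005, 0, 0, 0, 50], [0, 0, -0.005, 0, 0, 0, 50], [0, 0, -0.005, 0, 0, 0, 50]]

```text
time: 14.1
tcp_pos: [0.5385, -0.2008, 0.0468]
eef_rot: [[0.196, -0.981, -0.001], [-0.981, -0.196, 0.0], [-0.001, 0.001, -1.0]]
ft_force: [1.9, -1.9, -10.5]
gripper_width: 0.0552
```

Request:
move_arm:
  plan:
    - [[0, 0, -0.0025, 0, 0, 0, 50], [0, 0, -0.0025, 0, 0, 0, 50], [0, 0, -0.005, 0, 0, 0, 50], [0, 0, -0.005, 0, 0, 0, 50], [0, 0, -0.005, 0, 0, 0, 50], [0, 0, -0.005, 0, 0, 0, 50], [0, 0, -0.005, 0, 0, 0, 50], [0, 0, -0.005, 0, 0, 0, 50]]

```text
time: 14.9
tcp_pos: [0.539, -0.2009, 0.0458]
eef_rot: [[0.197, -0.98, 0.0], [-0.98, -0.197, -0.0], [0.0, -0.0, -1.0]]
ft_force: [-0.5, -0.5, -2.2]
gripper_width: 0.055
```

The clips have snapped in: the wrist was pulled down by 10 N and has since relaxed. Next I'll feel for the floor.

Request:
move_arm:
  plan:
    - [[0, 0, -0.001, 0, 0, 0, 50], [0, 0, -0.001, 0, 0, 0, 50], [0, 0, -0.002, 0, 0, 0, 50], [0, 0, -0.002, 0, 0, 0, 50], [0, 0, -0.0025, 0, 0, 0, 50], [0, 0, -0.0025, 0, 0, 0, 50], [0, 0, -0.0025, 0, 0, 0, 50], [0, 0, -0.0025, 0, 0, 0, 50]]

```text
time: 15.7
tcp_pos: [0.5391, -0.2009, 0.0447]
eef_rot: [[0.196, -0.981, 0.0], [-0.981, -0.196, -0.0], [0.0, -0.0, -1.0]]
ft_force: [-0.7, 1.1, -0.1]
gripper_width: 0.055
```

Request:
move_arm:
  plan:
    - [[0, 0, -0.001, 0, 0, 0, 50], [0, 0, -0.001, 0, 0, 0, 50], [0, 0, -0.002, 0, 0, 0, 50], [0, 0, -0.002, 0, 0, 0, 50], [0, 0, -0.0025, 0, 0, 0, 50], [0, 0, -0.0025, 0, 0, 0, 50], [0, 0, -0.0025, 0, 0, 0, 50], [0, 0, -0.0025, 0, 0, 0, 50]]

```text
time: 16.5
tcp_pos: [0.5392, -0.2009, 0.0445]
eef_rot: [[0.197, -0.98, 0.001], [-0.98, -0.197, -0.0], [0.0, -0.001, -1.0]]
ft_force: [-0.9, 0.9, 6.0]
gripper_width: 0.0553
```

Request:
move_arm:
  plan:
    - [[0, 0, -0.001, 0, 0, 0, 50], [0, 0, -0.001, 0, 0, 0, 50], [0, 0, -0.002, 0, 0, 0, 50], [0, 0, -0.002, 0, 0, 0, 50], [0, 0, -0.002, 0, 0, 0, 50], [0, 0, -0.002, 0, 0, 0, 50], [0, 0, -0.002, 0, 0, 0, 50], [0, 0, -0.002, 0, 0, 0, 50]]

```text
time: 17.3
tcp_pos: [0.5392, -0.2009, 0.0444]
eef_rot: [[0.197, -0.98, 0.001], [-0.98, -0.197, -0.0], [0.001, -0.001, -1.0]]
ft_force: [-1.6, 2.0, 10.7]
gripper_width: 0.0551
```

Run:
```python
from h import *
s=observe();print(s["time"],s["tcp_pos"],s["ft_force"],s["ft_torque"],s["gripper_width"])
for c in("top","scene"):
    b=get_image(c);P=cloud(b);hsv=cv2.cvtColor(b["pixels"],cv2.COLOR_RGB2HSV);t=s["tcp_pos"][:2]
    org=(hsv[...,0]<20)&(hsv[...,1]>150)&(hsv[...,2]>50)
    q=P[(np.hypot(P[...,0]-t[0],P[...,1]-t[1])<.05)&org&(P[...,2]>.03)&(P[...,2]<.11)]
    print(c,len(q),fitroll(q,[.538,-.201,.059,.194]))
    n=np.hypot(P[...,0]-.538,P[...,1]+.201)<.1
    m=n&(hsv[...,0]>20)&(hsv[...,0]<35)&(hsv[...,1]>150)&(P[...,2]>.04)
    l=yaw(P[m],[.536,-.202,np.radians(11)])
    for g in(1,-1): k=l[l[:,1]*g>0]; print(g,len(k),np.percentile(k,[5,50,95],axis=0).round(4).tolist() if len(k) else "")
```

```text
17.3 [ 0.53921711 -0.20092119  0.04441746] [-1.59873516  1.99834053 10.66909042] [ 0.91020373  0.85456951 -0.00611092] 0.05509484718862551
top 47 (array([ 0.54194047, -0.20931721,  0.06303104,  0.20646422]), np.float64(0.0008179371905317583))
1 65 [[-0.0257, 0.0254], [-0.0023, 0.041], [0.0095, 0.0486]]
-1 1 [[-0.055, -0.0206], [-0.055, -0.0206], [-0.055, -0.0206]]
scene 199 (array([ 0.53854876, -0.20071226,  0.05858293,  0.1779274 ]), np.float64(0.001067238953150064))
1 96 [[-0.0082, 0.0342], [0.0048, 0.0458], [0.0143, 0.049]]
-1 1 [[0.0508, -0.0159], [0.0508, -0.0159], [0.0508, -0.0159]]
```

The force rises steeply, about 5 N for 0.1 mm of travel, so this is the floor. I'll ease off, release and retreat.

Request:
move_arm:
  plan:
    - [[0, 0, 0.002, 0, 0, 0, 50], [0, 0, 0.004, 0, 0, 0, 50], [0, 0, 0.004, 0, 0, 0, 50], [0, 0, 0.004, 0, 0, 0, 80], [0, 0, 0.004, 0, 0, 0, 100], [0, 0, 0.004, 0, 0, 0, 100], [0, 0, 0.004, 0, 0, 0, 100], [0, 0, 0.004, 0, 0, 0, 100]]

```text
time: 18.2
tcp_pos: [0.5388, -0.201, 0.0441]
eef_rot: [[0.196, -0.981, -0.0], [-0.981, -0.196, 0.0], [-0.0, 0.0, -1.0]]
ft_force: [-0.6, 0.7, -0.2]
gripper_width: 0.0841
```

Request:
move_arm:
  plan:
    - [[0, 0, 0, 0, 0, 0, 100], [0, 0, 0, 0, 0, 0, 100], [0, 0, 0.02, 0, 0, 0, 100], [0, 0, 0.05, 0, 0, 0, 100], [0, 0, 0.1, 0, 0, 0, 100], [0, 0, 0.15, 0, 0, 0, 100], [0, 0, 0.2, 0, 0, 0, 100], [0, 0, 0.25, 0, 0, 0, 100]]

```text
time: 19.0
tcp_pos: [0.5392, -0.201, 0.1466]
eef_rot: [[0.197, -0.98, 0.002], [-0.98, -0.197, -0.0], [0.001, -0.002, -1.0]]
ft_force: [0.6, -0.1, -0.8]
gripper_width: 0.0871
```

Request:
move_arm:
  plan:
    - [[0, 0, 0.05, 0, 0, 0, 100], [-0.05, 0.05, 0.1, 0, 0, 0, 100], [-0.1, 0.1, 0.1, 0, 0, 0, 100], [-0.15, 0.18, 0.1, 0, 0, 0, 100], [-0.2, 0.28, 0.1, 0, 0, 0, 100], [-0.2, 0.38, 0.1, 0, 0, 0, 100], [-0.2, 0.48, 0.1, 0, 0, 0, 100], [-0.2, 0.55, 0.1, 0, 0, 0, 100]]

```text
time: 19.8
tcp_pos: [0.4589, 0.0211, 0.186]
eef_rot: [[0.198, -0.98, 0.003], [-0.98, -0.198, 0.001], [-0.0, -0.003, -1.0]]
ft_force: [0.2, -0.1, 0.5]
gripper_width: 0.087
```

Run:
```python
from h import *
s=observe();print(s["time"],s["tcp_pos"],s["ft_force"])
X=[]
for c,bx in(("top",(310,190,390,270)),("scene",(205,125,295,215))):
    b=get_image(c);P=cloud(b);hsv=cv2.cvtColor(b["pixels"],cv2.COLOR_RGB2HSV)
    X.append(cv2.resize(b["pixels"][bx[1]:bx[3],bx[0]:bx[2]],(400,400),interpolation=2))
    n=np.hypot(P[...,0]-.538,P[...,1]+.201)<.1
    org=(hsv[...,0]<18)&(hsv[...,1]>150)&(hsv[...,2]>50)
    q=P[n&org&(P[...,2]>.03)&(P[...,2]<.11)]
    print(c,len(q),fitroll(q,[.538,-.201,.059,.194]))
    l=yaw(q,[.538,-.201,.194]); f=lambda p:np.hypot(l[:,0]-p[0],q[:,2]-p[1]-p[2]*l[:,1])-.028
    k=abs(l[:,1])<.022; g=lambda p:f(p)[k]
    r=least_squares(g,[0,.059,0],loss="soft_l1",f_scale=.002);print("x,z,slope",r.x.round(4))
    m=n&(hsv[...,0]>20)&(hsv[...,0]<35)&(hsv[...,1]>150)&(P[...,2]>.04)
    l=yaw(P[m],[.536,-.202,np.radians(11)])
    for g in(1,-1): k=l[l[:,1]*g>0]; print(g,len(k),np.percentile(k,[5,50,95],axis=0).round(4).tolist())
cv2.imwrite("pics/s5.png",np.hstack(X)[:,:,::-1])
```

```text
19.8 [0.45894252 0.02110893 0.18604593] [ 0.1578674  -0.06848872  0.46062701]
top 451 (array([ 0.53592444, -0.20229276,  0.05962122,  0.19057051]), np.float64(0.0009288105486331549))
x,z,slope [-0.0023  0.0596 -0.0123]
1 53 [[-0.0088, 0.035], [-0.0006, 0.0431], [0.0094, 0.0486]]
-1 67 [[-0.0089, -0.048], [0.0003, -0.0427], [0.0099, -0.0361]]
scene 446 (array([ 0.53693651, -0.20113029,  0.05859132,  0.20199616]), np.float64(0.0009263136347529566))
x,z,slope [-0.0011  0.0586 -0.0108]
1 99 [[-0.0079, 0.0348], [0.0059, 0.0458], [0.0129, 0.049]]
-1 57 [[-0.0075, -0.0485], [0.0015, -0.0428], [0.0109, -0.0378]]
```

View pics/s5.png

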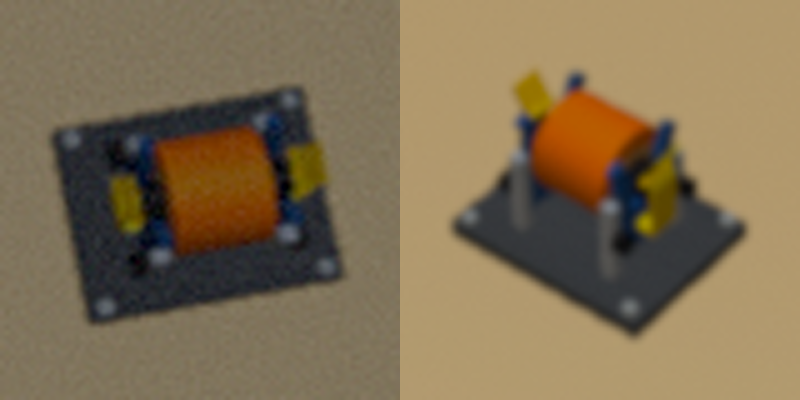

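The roll lies between the cheeks at about (218,190) in the top crop, with both clips upright at (127,203) and (307,168). The fit suggests a slight tilt of about 0.012, so I'll check whether that is measurement bias using the first picture, where the roll is known to be level.

Run:
```python
from h import *
z=np.load("i0.npz")
for k,p in(("top","tp"),("scene","sp")):
    P=z[k];hsv=cv2.cvtColor(z[p],cv2.COLOR_RGB2HSV)
    q=P[(np.hypot(P[...,0]-.581,P[...,1]-.2013)<.06)&(hsv[...,0]<18)&(hsv[...,1]>150)&(hsv[...,2]>50)&(P[...,2]>.025)]
    l=yaw(q,[.581,.2013,.45]);q=q[abs(l[:,1])<.022];l=l[abs(l[:,1])<.022]
    r=least_squares(lambda p:np.hypot(l[:,0]-p[0],q[:,2]-p[1]-p[2]*l[:,1])-.028,[0,.04,0],loss="soft_l1",f_scale=.002);print(k,r.x.round(4))
# calibration tilt: bench around holder, now; plus stub heights
for c in("top","scene"):
    b=get_image(c);P=cloud(b).reshape(-1,3);P=P[np.isfinite(P[:,2])]
    l=yaw(P,[.537,-.2015,.194])
    m=(abs(l[:,0])<.12)&(abs(l[:,1])<.12)&(abs(P[:,2])<.007)
    print(c,"bench z,slope x,y",np.linalg.lstsq(np.c_[np.ones(m.sum()),l[m]],P[m,2],rcond=None)[0].round(4))
    for g in(1,-1):
        k=(abs(l[:,0])<.006)&(l[:,1]*g>.0255)&(l[:,1]*g<.034)&(P[:,2]>.05)&(P[:,2]<.08);print("stub",g,k.sum(),np.percentile(P[k,2],[50,90]).round(4) if k.any() else "")
```

```text
top [-0.0005  0.0394  0.0003]
scene [ 0.0012  0.0389 -0.0016]
top bench z,slope x,y [ 0.0004 -0.0011 -0.001 ]
stub 1 19 [0.0695 0.0721]
stub -1 9 [0.0704 0.0721]
scene bench z,slope x,y [-0.0008 -0.0001  0.0006]
stub 1 16 [0.0675 0.0724]
stub -1 0
```

The tilt looks real: the −y end is about 0.6 mm high, which fits the moment felt while pressing. I'll do a gentle feel-press with shut fingers on top, towards the −y side.

Request:
move_arm:
  plan:
    - [[0.02, -0.06, 0, 0, 0, 0, 0], [0.05, -0.15, 0, 0, 0, 0, 0], [0.08, -0.24, 0, 0, 0, 0, 0], [0.12, -0.34, 0, 0, 0, 0, 0], [0.16, -0.44, 0, 0, 0, 0, 0], [0.19, -0.53, 0, 0, 0, 0, 0], [0.206, -0.585, 0, 0, 0, 0, 0], [0.206, -0.585, 0, 0, 0, 0, 0]]

```text
time: 20.8
tcp_pos: [0.5412, -0.2188, 0.184]
eef_rot: [[0.191, -0.982, -0.0], [-0.982, -0.191, -0.0], [0.0, 0.0, -1.0]]
ft_force: [0.1, -0.0, -0.5]
gripper_width: 0.031
```

Request:
move_arm:
  plan:
    - [[0, 0, 0, 0, 0, 0, 0], [0, 0, 0, 0, 0, 0, 0], [0, 0, -0.05, 0, 0, 0, 0], [0, 0, -0.1, 0, 0, 0, 0], [0, 0, -0.15, 0, 0, 0, 0], [0, 0, -0.18, 0, 0, 0, 0], [0, 0, -0.2, 0, 0, 0, 0], [0, 0, -0.2, 0, 0, 0, 0]]

```text
time: 21.6
tcp_pos: [0.5409, -0.2144, 0.1037]
eef_rot: [[0.197, -0.98, -0.002], [-0.98, -0.197, 0.0], [-0.001, 0.001, -1.0]]
ft_force: [-0.5, -0.0, 0.8]
gripper_width: 0.0005
```

```bash
python3 -c "
from h import *
s=observe();print(s['time'],s['tcp_pos'],s['ft_force'],s['gripper_width'])
print(yaw(np.array([s['tcp_pos']]),[.539,-.201,.194]))"
```

```text
21.6 [ 0.54088906 -0.21443393  0.10373125] [-0.53592315 -0.01559275  0.75061872] 0.0004618984277976237
[[-0.00073624 -0.0135461 ]]
```

Request:
move_arm:
  plan:
    - [[0, 0.003, -0.005, 0, 0, 0, 0], [0, 0.003, -0.01, 0, 0, 0, 0], [0, 0.003, -0.015, 0, 0, 0, 0], [0, 0.003, -0.02, 0, 0, 0, 0], [0, 0.003, -0.025, 0, 0, 0, 0], [0, 0.003, -0.03, 0, 0, 0, 0], [0, 0.003, -0.034, 0, 0, 0, 0], [0, 0.003, -0.034, 0, 0, 0, 0]]

```text
time: 22.4
tcp_pos: [0.5411, -0.2137, 0.0904]
eef_rot: [[0.196, -0.981, -0.001], [-0.981, -0.196, 0.0], [-0.0, 0.001, -1.0]]
ft_force: [-0.9, -0.7, -0.4]
gripper_width: 0.0006
```

Request:
move_arm:
  plan:
    - [[0, 0, -0.001, 0, 0, 0, 0], [0, 0, -0.002, 0, 0, 0, 0], [0, 0, -0.003, 0, 0, 0, 0], [0, 0, -0.004, 0, 0, 0, 0], [0, 0, -0.005, 0, 0, 0, 0], [0, 0, -0.005, 0, 0, 0, 0], [0, 0, -0.005, 0, 0, 0, 0], [0, 0, -0.005, 0, 0, 0, 0]]

```text
time: 23.2
tcp_pos: [0.5413, -0.2137, 0.0888]
eef_rot: [[0.196, -0.981, 0.0], [-0.981, -0.196, -0.0], [0.0, 0.0, -1.0]]
ft_force: [0.1, 0.0, 0.5]
gripper_width: 0.0004
```

Request:
move_arm:
  plan:
    - [[0, 0, -0.001, 0, 0, 0, 0], [0, 0, -0.001, 0, 0, 0, 0], [0, 0, -0.002, 0, 0, 0, 0], [0, 0, -0.002, 0, 0, 0, 0], [0, 0, -0.0025, 0, 0, 0, 0], [0, 0, -0.0025, 0, 0, 0, 0], [0, 0, -0.0025, 0, 0, 0, 0], [0, 0, -0.0025, 0, 0, 0, 0]]

```text
time: 24.0
tcp_pos: [0.5415, -0.2137, 0.088]
eef_rot: [[0.196, -0.981, 0.0], [-0.981, -0.196, -0.0], [0.0, -0.0, -1.0]]
ft_force: [-0.4, 0.3, 2.0]
gripper_width: 0.0008
```

Request:
move_arm:
  plan:
    - [[0, 0, -0.001, 0, 0, 0, 0], [0, 0, -0.001, 0, 0, 0, 0], [0, 0, -0.002, 0, 0, 0, 0], [0, 0, -0.002, 0, 0, 0, 0], [0, 0, -0.0025, 0, 0, 0, 0], [0, 0, -0.0025, 0, 0, 0, 0], [0, 0, -0.0025, 0, 0, 0, 0], [0, 0, -0.0025, 0, 0, 0, 0]]

```text
time: 24.8
tcp_pos: [0.5421, -0.2137, 0.0878]
eef_rot: [[0.197, -0.98, 0.002], [-0.98, -0.197, -0.0], [0.001, -0.002, -1.0]]
ft_force: [-0.6, 2.3, 6.7]
gripper_width: 0.0003
```

Request:
move_arm:
  plan:
    - [[0, 0, -0.001, 0, 0, 0, 0], [0, 0, -0.001, 0, 0, 0, 0], [0, 0, -0.002, 0, 0, 0, 0], [0, 0, -0.002, 0, 0, 0, 0], [0, 0, -0.0025, 0, 0, 0, 0], [0, 0, -0.0025, 0, 0, 0, 0], [0, 0, -0.0025, 0, 0, 0, 0], [0, 0, -0.0025, 0, 0, 0, 0]]

```text
time: 25.6
tcp_pos: [0.5428, -0.2137, 0.0877]
eef_rot: [[0.197, -0.98, 0.004], [-0.98, -0.197, -0.001], [0.001, -0.003, -1.0]]
ft_force: [-0.1, 3.0, 10.1]
gripper_width: 0.0004
```

It's rigid at 10 N with no travel, so that end is on its floor. I'll retreat and check.

Request:
move_arm:
  plan:
    - [[0, 0, 0.01, 0, 0, 0, 0], [0, 0, 0.04, 0, 0, 0, 0], [0, 0, 0.09, 0, 0, 0, 0], [0, 0, 0.15, 0, 0, 0, 0], [0, 0, 0.22, 0, 0, 0, 0], [-0.05, 0.06, 0.25, 0, 0, 0, 0], [-0.1, 0.14, 0.25, 0, 0, 0, 0], [-0.15, 0.24, 0.25, 0, 0, 0, 0]]

```text
time: 26.4
tcp_pos: [0.4805, -0.1176, 0.1862]
eef_rot: [[0.194, -0.981, 0.001], [-0.981, -0.194, 0.0], [0.0, -0.001, -1.0]]
ft_force: [0.9, 1.0, -0.4]
gripper_width: 0.0004
```

Request:
move_arm:
  plan:
    - [[0, 0.08, 0, 0, 0, 0, 0], [0, 0.17, 0, 0, 0, 0, 0], [0, 0.26, 0, 0, 0, 0, 0], [0, 0.35, 0, 0, 0, 0, 0], [0, 0.42, 0, 0, 0, 0, 0], [0, 0.42, 0, 0, 0, 0, 0], [0, 0.42, 0, 0, 0, 0, 0], [0, 0.42, 0, 0, 0, 0, 0]]

```text
time: 27.2
tcp_pos: [0.4811, 0.0496, 0.1857]
eef_rot: [[0.196, -0.981, -0.001], [-0.981, -0.196, -0.0], [0.0, 0.001, -1.0]]
ft_force: [0.2, 0.9, 0.6]
gripper_width: 0.0004
```

Run:
```python
from h import *
s=observe();print(s["time"],s["tcp_pos"],s["ft_force"])
b0=np.load("i0.npz")
for c,bx in(("top",(150,90,500,310)),("scene",(100,50,460,370))):
    b=get_image(c);P=cloud(b);hsv=cv2.cvtColor(b["pixels"],cv2.COLOR_RGB2HSV)
    save(b,c+"6.png",bx,2 if c=="top" else 1.8)
    n=np.hypot(P[...,0]-.538,P[...,1]+.201)<.1
    q=P[n&(hsv[...,0]<18)&(hsv[...,1]>150)&(hsv[...,2]>50)&(P[...,2]>.03)&(P[...,2]<.11)]
    print(c,len(q),fitroll(q,[.538,-.201,.059,.194]))
    l=yaw(q,[.538,-.201,.194]);k=abs(l[:,1])<.022;l=l[k];q=q[k]
    r=least_squares(lambda p:np.hypot(l[:,0]-p[0],q[:,2]-p[1]-p[2]*l[:,1])-.028,[0,.059,0],loss="soft_l1",f_scale=.002);print("x,z,slope",r.x.round(4))
    for u,v in((262,287),(254,138),(433,212)):
        if c=="top": print(P[v,u].round(3))
```

```text
27.2 [0.48106437 0.04962761 0.18570193] [0.18347742 0.93426346 0.60104697]
top 455 (array([ 0.53592568, -0.20245025,  0.05984654,  0.19647012]), np.float64(0.0009380710427030099))
x,z,slope [-0.0023  0.0598 -0.0075]
[0.393 0.013 0.027]
[0.765 0.04  0.045]
[ 0.585 -0.414  0.013]
scene 448 (array([ 0.53705777, -0.2010007 ,  0.05842856,  0.20254858]), np.float64(0.0009985363725298624))
x,z,slope [-0.0009  0.0584 -0.0051]
```

View pics/top6.png

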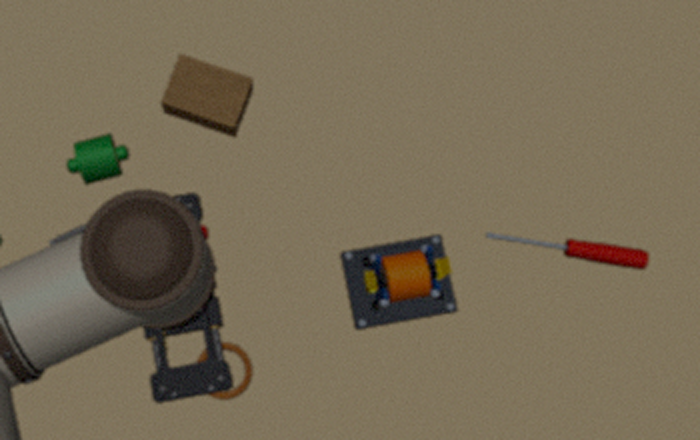

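The top view shows the roll in the holder at (407,275), with both clips back in at (371,280) and (441,268). The carton, tape ring and driver are where they were, and the arm is clear.

```bash
python3 -c "
from workcell import job_done;print(job_done())"
```

```text
the job is handed in; nothing more can be done
None
```

The orange roll is in the blue holder, pressed down to the slot floors and released. I handed the job in at about 27 s of the 61 s allowed.

- **Pressing:** The clips resisted with about 12 N. They snapped in with the roll's axis at about z = 61 mm, and the floor came at about 59 mm. There the force rose about 5 N for 0.1 mm of travel, and I stopped at about 13 N.
- **Extra press:** After release, the camera fit showed the −y end about 0.6 mm high. I pressed that side once more with shut fingers, up to 10 N; it hardly moved (0.3 mm in all), so I took that end as seated.
- **Last checks:** The roll's axis is at about z = 59 mm. The remaining fitted tilt is about 0.3–0.5 mm across the slots, which is near the measuring noise but not quite zero. The two cameras disagree by about 1.5 mm on the roll's position, within the stated calibration.
- **Clips and bench:** Both clips look snapped back in the pictures; I had no direct clip reading. The carton, tape ring and driver measured unmoved. I did not measure the look-alikes again, and the arm hid most of them in the last picture viewed. The arm is clear of everything.

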